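# Close the sample jars in the fume hood

### The arm

A 7-joint arm with a two-finger parallel gripper is mounted at the origin on the work surface. World frame = base frame: x ahead of the robot, y to its left, z up, the work surface at z = 0. Lengths are in m, angles in rad, forces in N, time in s.
With the tool pointing down it reaches from about 0.425 to 0.95 m from the base axis. Payload 4.7 kg.
Tool frame: the origin (TCP) lies where the fingers leave the gripper's body, on its centre line; the fingertips stand 73 mm ahead of it and the grasp point (between the pads) lies 54 mm ahead of it; z points along the fingers, y is the line along which they close (so a half turn about z gives the same grasp; the last joint's range is limited). The gripper opens to 85 mm and grips with 20 to 120 N. Pads are 22 mm wide; open, the fingers measure 114 mm over their backs; the gripper's body (76 mm by 85 mm) begins 54 mm behind the grasp point. The pads swing forward as they close: fully open they stand 13 mm farther back than shut.
Start: joints at [-1.271, 0.469, -0.049, 1.532, 0.024, 1.141, -0.082], TCP at [0.218, 0.639, 0.304] pointing down, gripper open.
Joint ranges: [-2.59, 2.59], [-0.33, 1.99], [-1.39, 1.29], [0.1, 2.45], [-1.04, 4.18], [0.21, 1.99], [-2.66, 2.66]. Speed limits (rad/s): [2.57, 2.57, 3.14, 3.14, 3.14, 3.14, 3.14].

### API

Orientations are given as a unit quaternion [w, x, y, z].
In Python, from rig import env, eyes, close_job, nets gives the robot as it stands.
- The arm moves only by the shell command python3 -m creep 'ROWS' [FORCE]. ROWS is text: rows parted by semicolons, each of 7 numbers parted by spaces: the shift along the tool's x, y, z in cm, then the turn, a rotation vector about the tool's x, y, z in degrees, then the closure, from 0 (fully open) to 1 (shut). In form: x y z rx ry rz hand; .... A call has 1 to 10 rows; each row is the pose to reach, as a shift and turn from the pose commanded when the call began, along the tool's axes at that moment; what a row does not reach only later rows make up. A row lasts 1/12 s, in which the tool goes at most 41.7 mm and 7.16 degrees, less where a joint would pass 70% of its speed; a pose out of reach is approached as far as the arm can. A call with a gripper value outside its range is refused whole. The fingers move at their own pace and stop on an object; FORCE is the grip in N (left out, the last holds). Time passes only in rows, so rows that repeat a pose let the fingers close. It gives the time, the measured TCP pose, the force, the opening and the grip force at its end, in the units of the state.
- env.get_obs(): the state, without advancing time (a new reading comes with each control period).
- eyes.camera(name): name is "scene" or "top"; returns a dict with "image" (400x640x3 uint8, red, green, blue), "fx", "fy", "cx", "cy" (pixels), "R" (3x3) and "t" (3): a world point X has camera coordinates R X + t. Camera axes: x right, y down, z forward; pixel columns grow to the right and rows downward; lengths in m; the calibration is good to about 2 mm. A picture is of the moment at which its call begins. There is no depth.
- close_job(): hands the job in; it is judged then, once.
Trained networks look in the newest picture that a camera, given by its name, has taken for a name from the list of things; names that differ only in an ending like _2 or _b are one class to them, and where a whole thing is asked for, a point or a joint stands for the part that bears it (a point fixed in the world has none). Each returns a list of dicts, best first, with "confidence" (0 to 1); they miss things now and then, are a little off and sometimes report something else, mostly with a low value. They report only what shows in the picture. A call takes as long as a camera call. They do not tell look-alikes from the thing itself.
- nets.cut_out(camera, label): "mask" (400x640 bool, what is visible of it) and "box" ([centre column, centre row, width, height] in pixels, round what is visible of it).
The state is a dict: "t": time; "joint_pos": joint angles; "qvel": joint speeds; "effort": joint torques, N m; "ee_pos": TCP position; "tcp_rot": TCP orientation; "ft_force": force on the tool from outside, world axes, zero at the start; "torque": the same for the moment, N m; "opening": finger opening in m; "finger_force": force on a finger pad.
Only numpy, scipy, OpenCV 4.12 (cv2) and the standard library are available. Lean on these libraries where they do the work, as an engineer would, in place of code of your own. Each camera call takes 0.05 s, during which the arm holds its last target. There are 200 camera calls.

### The job

In the fume hood, close an open sample jar with each of the loose screw caps: the threads only start if you set a cap on and turn it backward until it drops, so do that and then screw it forward fully home. Once a cap is home, and not before, press the vent plug in its top fully down. Do not tip over the crucibles or the flask; a jar may be left open if the caps run out.

Things in the scene. Friction and masses are not known exactly. Their poses are not given: they have to be found in the camera images.
- capA_mid (a point): Centre (on the axis, half-way up) of a loose screw cap: white ribbed plastic, 64 mm across, 42 mm high, 70 g, standing open side down; z is its axis, up. Three thread lugs inside, out of sight; its yaw does not tell where. All three caps are alike, fit any jar and carry a vent plug in the middle of the top.
- plugA (a joint): Vent plug in the top of capA: a grey disc 26 mm across on the cap's axis. 0 = up (its top 8 mm above the cap's flat top, 29 mm above the cap's centre), 0.006 m = fully down (2 mm proud). Stiff: about 5 N pushes it, and it stays where it is left.
- capB_mid (a point): Second such cap; caps may be absent. Simply set on a jar, a cap rides on top of the thread, its centre 1 to 7 mm below the height of the rim; turned forward there it jams on a blunt stop. Now and then it falls straight into the thread's start. It must be pushed down lightly, or let go, to drop.
- plugB (a joint): Vent plug in the top of capB: a grey disc 26 mm across on the cap's axis. 0 = up (its top 8 mm above the cap's flat top, 29 mm above the cap's centre), 0.006 m = fully down (2 mm proud). Stiff: about 5 N pushes it, and it stays where it is left.
- capC_mid (a point): Third such cap, same point. On the jar, turned backward (anticlockwise from above) by up to 120 degrees it climbs a little, then drops about 7 mm to a centre 7 to 9 mm below the rim's height, where a stop ends backward turning. Then 55 to 80 degrees forward (clockwise) brings it home: its centre 13 mm below the rim's height.
- plugC (a joint): Vent plug in the top of capC: a grey disc 26 mm across on the cap's axis. 0 = up (its top 8 mm above the cap's flat top, 29 mm above the cap's centre), 0.006 m = fully down (2 mm proud). Stiff: about 5 N pushes it, and it stays where it is left.
- jarA_mouth (a point): Centre of the rim of an open amber jar held fast in a round clamp base 88 mm across; z up, rim 84 mm above the bench. Neck 42 mm across, tapering to 36 mm in the top 5 mm, with a coarse right-hand three-start thread, 52 mm across, 24 mm per turn; shoulder 44 mm below the rim, 68 mm across.
- jarB_mouth (a point): Second such jar, same point. The angle at which the thread starts differs from jar to jar. Clockwise seen from above screws a cap down. Fully home, the inside of the cap's top rests on the rim and the cap's flat top is 8 mm above the rim.
- jarC_mouth (a point): Third such jar, same point. With two caps, one jar stays open. A cap first set on top of a stop slips off it by 3 to 4 mm when turned back: that is not yet the drop into the thread.
- crucible1: White ceramic crucible, an open bowl 52 mm across, 36 mm high, loose bystander; origin under its base.
- crucible2: Second such crucible.
- flask: Conical glass flask, 72 mm across, 105 mm high, loose bystander; origin under its base.
There are look-alikes about, which are no part of the job. Leave any black or pink look-alike of the part that bears capB_mid alone.

How it is judged:
By the outcome, as a careful person would: the job done as asked, in the order asked, and still so for the second after the job is handed in, with the robot touching nothing.
Of capA, capB, capC only 2 to 3 are there at a start; the rules pass over those that are not, and their reading is None.
At some moment in a run one of capA, capB, capC may be knocked a few centimetres aside while the robot is not near it.
It also fails if it takes over 210 s, if anything falls off the work surface, if the arm or the gripper's body presses on something with over 40 N, if the wrist force passes 120 N, or if a joint passes its speed limit or range.

## Working session

There is one attempt and no reset: what is moved stays moved. The work goes in short steps, Python scripts to look and compute and a shell command to move; the robot and the scene stay as the last step left them, time stands still between calls to the robot, and variables do not carry over. Pictures are saved under pics/ and viewed, at most 14 in all, crops included, and the job is handed in when it is done.

```bash
mkdir -p pics; ls; python3 - <<'E'
from rig import env,eyes,nets
import cv2
o=env.get_obs(); print({k:(v if not hasattr(v,'round') else v) for k,v in o.items()})
for c in ("scene","top"):
    d=eyes.camera(c); cv2.imwrite(f"pics/{c}0.png",d["image"][:,:,::-1])
    print(c,d["fx"],d["cx"],d["cy"],d["R"],d["t"])
    for l in ("capA_mid","jarA_mouth","crucible1","flask"):
        try: print(l,[(round(r["confidence"],2),[int(x) for x in r["box"]]) for r in nets.cut_out(c,l)])
        except Exception as e: print(l,e)
E
```

```text
pics
{'t': 0.0, 'joint_pos': array([-1.27087536,  0.46944842, -0.04857815,  1.53367986,  0.02411447,
        1.14098657, -0.08231402]), 'qvel': array([-4.93743149e-04, -9.74081871e-04,  2.10005367e-04,  1.18907163e-03,
       -7.47320039e-04, -1.28205392e-03, -2.44882764e-05]), 'effort': array([-7.74591535e-05, -5.10310256e+01, -4.64832690e-02, -2.37717515e+01,
        1.07075853e-02,  7.57819915e-03,  1.02138117e-05]), 'ee_pos': array([0.21783251, 0.63842708, 0.30286248]), 'tcp_rot': array([-1.13381388e-04,  1.63666592e-01,  9.86515235e-01, -9.61399676e-04]), 'ft_force': array([-0.06721191,  0.16575272,  0.79254506]), 'torque': array([-0.00790729, -0.02676279,  0.02264646]), 'finger_force': 0.0, 'opening': 0.08493062392811437}
scene 491.6762603396686 316.8260593651136 201.15050687819516 [[ 0.8660453   0.49991284 -0.00725874]
 [ 0.42295417 -0.74031    -0.5225427 ]
 [-0.26659952  0.44947553 -0.85258222]] [-0.41190558 -0.20925281  1.57398852]
capA_mid []
jarA_mouth [(0.77, [405, 178, 31, 34])]
crucible1 [(0.63, [320, 234, 19, 16])]
flask [(0.73, [352, 132, 7, 9])]
top 365.8807290495574 319.8289049939301 200.73920574435763 [[ 0.02611103 -0.99957899  0.01265133]
 [-0.99866644 -0.02664685 -0.04421868]
 [ 0.04453718 -0.01147986 -0.99894177]] [-0.04678038  0.48201329  1.03385261]
capA_mid []
jarA_mouth [(0.86, [247, 131, 31, 32])]
crucible1 [(0.61, [268, 174, 16, 20]), (0.59, [346, 176, 21, 17])]
flask [(0.59, [456, 152, 28, 24])]
```

View pics/top0.png

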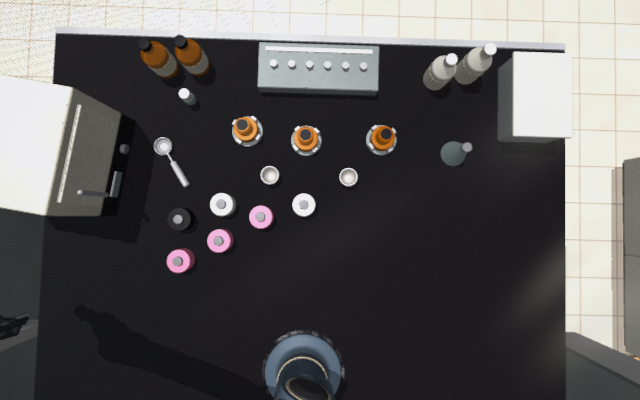

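View pics/scene0.png

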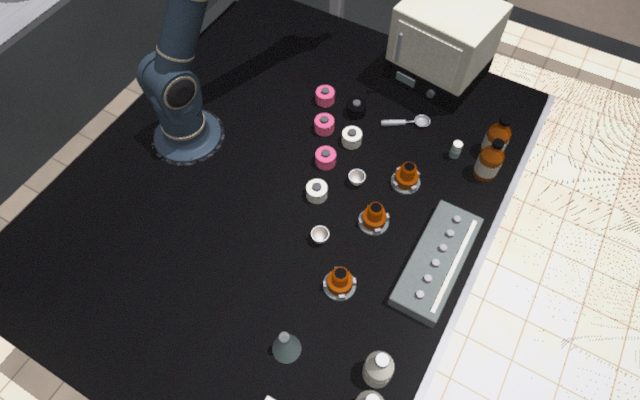

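The top view shows two white caps at about (222,204) and (304,205). The three amber jars are at (247,130), (306,139) and (381,139), the crucibles at (270,175) and (348,177), and the flask at (456,152). Pink and black look-alikes are to be left alone. Next I'll zoom in.

```bash
python3 - <<'E'
import cv2,numpy as np
t=cv2.imread("pics/top0.png"); s=cv2.imread("pics/scene0.png")
f=lambda im,c,r,w=20:cv2.resize(im[r-w:r+w,c-w:c+w],(200,200),interpolation=cv2.INTER_NEAREST)
a=np.hstack([f(t,247,130),f(t,306,139),f(t,381,139),f(t,304,205)])
b=np.hstack([f(s,406,178),f(s,374,217),f(s,340,282),f(s,317,191)])
cv2.imwrite("pics/z1.png",np.vstack([a,b]))
E
```

```text
(no output)
```

View pics/z1.png

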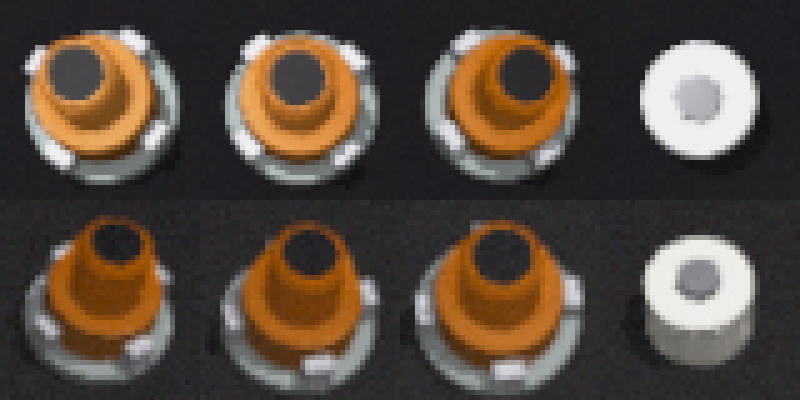

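The zooms show the dark jar mouths and grey plugs as clean discs. I'll fit both cameras.

```bash
cat > vis.py <<'E'
import numpy as np, cv2
from scipy.optimize import minimize
from rig import env,eyes,nets
def grab(names=("top","scene")): return {n:eyes.camera(n) for n in names}
def proj(d,X):
    c=np.atleast_2d(X)@d["R"].T+d["t"]; return np.c_[d["fx"]*c[:,0]/c[:,2]+d["cx"],d["fy"]*c[:,1]/c[:,2]+d["cy"]]
def ray(d,uv,z):
    r=d["R"].T@np.array([(uv[0]-d["cx"])/d["fx"],(uv[1]-d["cy"])/d["fy"],1]); o=-d["R"].T@d["t"]
    return o+r*(z-o[2])/r[2]
def blob(mask,near,rad=12):
    n,l,st,ce=cv2.connectedComponentsWithStats(mask.astype(np.uint8))
    b=[(np.hypot(*(ce[i]-near)),i) for i in range(1,n) if 8<st[i,4]<2000]
    b=[x for x in b if x[0]<rad]
    return (None,None) if not b else (ce[min(b)[1]],st[min(b)[1],4])
def mouth(d,near):
    im=cv2.GaussianBlur(d["image"],(0,0),.5).astype(int); u,v=near
    m=np.zeros(im.shape[:2],bool); w=14; s=np.s_[int(v)-w:int(v)+w,int(u)-w:int(u)+w]
    m[s]=(im[s][...,0]-im[s][...,2]<25)&(im[s].max(-1)<75)
    return blob(m,near,7)
# silhouette of a vertical cylinder stack [(r,z)...] against a mask
def sil(d,x,y,z0,z1,r=.032,S=8):
    a=np.linspace(0,2*np.pi,40)
    P=np.vstack([np.c_[x+r*np.cos(a),y+r*np.sin(a),0*a+z] for z in (z0,z1)])
    h=cv2.convexHull(proj(d,P).astype(np.float32))
    return h[:,0]
def white(d,near,w=26):
    im=d["image"].astype(int); m=np.zeros(im.shape[:2],np.uint8); u,v=map(int,near); s=np.s_[max(v-w,0):v+w,max(u-w,0):u+w]
    q=im[s]; m[s]=(q.min(-1)>85)&(q.max(-1)-q.min(-1)<30)
    n,l,st,ce=cv2.connectedComponentsWithStats(m)
    if n<2: return m
    i=min(range(1,n),key=lambda i:np.hypot(*(ce[i]-near))-.02*st[i,4]); return (l==i).astype(np.uint8)
def capfit(ds,xy,z0=0.,h=.042,fit=True):
    res=[]
    for n,d in ds.items():
        near=proj(d,[*xy,z0+h/2])[0]; m=white(d,near)
        c=np.array([cv2.moments(m,True)[k] for k in("m10","m01")])/max(m.sum(),1)
        p=np.array(xy,float)
        for _ in range(4):   # match centroid of silhouette
            mm=np.zeros(m.shape,np.uint8); H=sil(d,*p,z0,z0+h)
            M=cv2.moments(H); hc=np.array([M["m10"],M["m01"]])/M["m00"]
            p=p+(ray(d,c,z0+h/2)-ray(d,hc,z0+h/2))[:2]
        res.append(p); print(n,"cap",p.round(4),"area",m.sum(),"model",round(M["m00"]))
    return np.mean(res,0)
E
python3 - <<'E'
from vis import *
D=grab()
J=[((244,125),None),((306,135),None),((385,134),None)]
for (uv,_) in J:
    c,a=mouth(D["top"],np.array(uv)); p=ray(D["top"],c,.084)
    c2,a2=mouth(D["scene"],proj(D["scene"],p)[0]); 
    print("jar top",p.round(4),a,"scene",ray(D["scene"],c2,.084).round(4),a2)
for uv in ((222,204),(304,205)):
    p=ray(D["top"],uv,.03)[:2]; print(capfit(D,p))
for uv,z in (((270,175),.03),((348,177),.03),((452,152),.03)): print("bystander",ray(D["top"],uv,z).round(3))
for uv in ((261,217),(219,240),(180,261),(179,219)): print("lookalike",ray(D["top"],uv,.04).round(3))
E
```

```text
jar top [0.6789 0.1807 0.084 ] 48 scene [0.6759 0.1799 0.084 ] 52
jar top [0.6569 0.0108 0.084 ] 63 scene [0.6545 0.0101 0.084 ] 65
jar top [ 0.6647 -0.2055  0.084 ] 77 scene [ 0.6624 -0.2059  0.084 ] 84
top cap [0.4659 0.2426] area 457 model 493
scene cap [0.4629 0.2403] area 427 model 430
[0.46443374 0.24141626]
top cap [0.4706 0.0117] area 451 model 421
scene cap [0.4673 0.0125] area 481 model 486
[0.46895869 0.01210481]
bystander [0.551 0.108 0.03 ]
bystander [ 0.551 -0.111  0.03 ]
bystander [ 0.63  -0.405  0.03 ]
lookalike [0.432 0.128 0.04 ]
lookalike [0.366 0.241 0.04 ]
lookalike [0.306 0.345 0.04 ]
lookalike [0.421 0.353 0.04 ]
```

```bash
cat > plan.py <<'E'
import sys,numpy as np
from scipy.spatial.transform import Rotation as Ro
from rig import env
def plan(x,y,z,yaw=None):
    o=env.get_obs(); R=Ro.from_quat(o["tcp_rot"],scalar_first=True).as_matrix()
    s=R.T@(np.array([x,y,z])-o["ee_pos"])*100
    cur=np.degrees(np.arctan2(R[1,1],R[0,1])); rz=0 if yaw is None else (cur-yaw+180)%360-180
    print("t",round(o["t"],2),"pos",o["ee_pos"].round(4),"yaw",round(cur,1),"tilt",R[:2,2].round(3),"q7",o["joint_pos"][6].round(2),"F",o["ft_force"].round(1),"T",o["torque"].round(2),"open",round(o["opening"],4),"ff",round(o["finger_force"],1))
    print("SHIFT cm",s.round(2),"rz",round(rz,1))
if __name__=="__main__": plan(*map(float,sys.argv[1:]))
E
python3 plan.py 0.4644 0.2414 0.18 70
```

```text
t 0.6 pos [0.2179 0.6388 0.3039] yaw 71.2 tilt [0. 0.] q7 -0.08 F [ 0.1 -0.1  0.7] T [0.02 0.02 0.02] open 0.0852 ff 0.0
SHIFT cm [-36.16 -29.66  12.39] rz 1.2
```

```bash
python3 -m creep '-30 -24.6 8 0 0 1 0;-30 -24.6 8 0 0 1 0;-30 -24.6 8 0 0 1 0;-30 -24.6 8 0 0 1 0;-30 -24.6 8 0 0 1 0;-30 -24.6 8 0 0 1 0;-30 -24.6 8 0 0 1 0;-30 -24.6 8 0 0 1 0;-30 -24.6 8 0 0 1 0;-30 -24.6 8 0 0 1 0' 20; python3 plan.py 0.4644 0.2414 0.14 70; python3 - <<'E'
from vis import *
D=grab(("scene",)); print(capfit(D,(.4644,.2414)))
E
```

```text
t: 1.43
ee_pos: [0.4248, 0.3038, 0.2233]
tcp_rot: [0.0, 0.175, 0.985, -0.001]
ft_force: [0.1, 0.4, 0.2]
opening: 0.0855
finger_force: 0.0
t 1.43 pos [0.4248 0.3038 0.2233] yaw 69.8 tilt [ 0.    -0.003] q7 0.54 F [0.1 0.4 0.2] T [-0.05 -0.03  0.05] open 0.0855 ff 0.0
SHIFT cm [-5.86 -4.47  8.35] rz -0.2
scene cap [0.4629 0.2402] area 419 model 430
[0.46291657 0.24024512]
```

```bash
python3 -m creep '-5.9 -4.5 8.3 0 0 0 0;-5.9 -4.5 8.3 0 0 0 0;-5.9 -4.5 8.3 0 0 0 0;-5.9 -4.5 8.3 0 0 0 0;-5.9 -4.5 8.3 0 0 0 0;-5.9 -4.5 8.3 0 0 0 0'; python3 plan.py 0.4644 0.2414 0.081 70
```

```text
t: 1.98
ee_pos: [0.4627, 0.2483, 0.1417]
tcp_rot: [0.0, 0.172, 0.985, 0.001]
ft_force: [0.8, 0.8, 1.0]
opening: 0.0854
finger_force: 0.0
t 1.98 pos [0.4627 0.2483 0.1417] yaw 70.2 tilt [0.001 0.002] q7 0.7 F [0.8 0.8 1. ] T [ 0.   -0.   -0.01] open 0.0854 ff 0.0
SHIFT cm [-0.39 -0.61  6.06] rz 0.2
```

```bash
python3 -m creep '-0.4 -0.6 0 0 0 0 0;-0.4 -0.6 0 0 0 0 0;-0.4 -0.6 0 0 0 0 0'; python3 plan.py 0.4644 0.2414 0.081 70
```

```text
t: 2.23
ee_pos: [0.4645, 0.2404, 0.1419]
tcp_rot: [0.001, 0.172, 0.985, 0.001]
ft_force: [-0.5, 0.9, -0.1]
opening: 0.0857
finger_force: 0.0
t 2.23 pos [0.4645 0.2404 0.1419] yaw 70.2 tilt [0.002 0.001] q7 0.71 F [-0.5  0.9 -0.1] T [-0.01 -0.03  0.02] open 0.0857 ff 0.0
SHIFT cm [0.05 0.08 6.09] rz 0.2
```

```bash
python3 -m creep '0 0.1 3 0 0 0 0;0 0.1 6.1 0 0 0 0;0 0.1 6.1 0 0 0 0;0 0.1 6.1 0 0 0 1;0 0.1 6.1 0 0 0 1;0 0.1 6.1 0 0 0 1;0 0.1 6.1 0 0 0 1;0 0.1 6.1 0 0 0 1;0 0.1 6.1 0 0 0 1;0 0.1 6.1 0 0 0 1' 20; python3 plan.py 0.4644 0.2414 0.081 -20
```

```text
t: 3.07
ee_pos: [0.4655, 0.2413, 0.0813]
tcp_rot: [0.001, 0.172, 0.985, 0.001]
ft_force: [-0.3, -0.8, 6.9]
opening: 0.0637
finger_force: 22.8
t 3.07 pos [0.4655 0.2413 0.0813] yaw 70.2 tilt [0.002 0.001] q7 0.72 F [-0.3 -0.8  6.9] T [-0.2   0.13  0.03] open 0.0637 ff 22.8
SHIFT cm [ 0.11 -0.03  0.03] rz 90.2
```

```bash
python3 -m creep '0 0 0 0 0 0 0;0 0 0 0 0 0 0;0 0 0 0 0 0 0;0 0 0 0 0 10 0;0 0 0 0 0 17 0;0 0 0 0 0 24 0;0 0 0 0 0 31 0;0 0 0 0 0 38 0;0 0 0 0 0 45 0;0 0 0 0 0 45 0'; python3 plan.py 0.4644 0.2414 0.081 -20; python3 -m creep '0 0 0 0 0 7 0;0 0 0 0 0 14 0;0 0 0 0 0 21 0;0 0 0 0 0 28 0;0 0 0 0 0 35 0;0 0 0 0 0 42 0;0 0 0 0 0 45 0;0 0 0 0 0 45 0'; python3 plan.py 0.4644 0.2414 0.081 -20
```

```text
t: 3.9
ee_pos: [0.4645, 0.2408, 0.0797]
tcp_rot: [0.0, 0.538, 0.843, -0.0]
ft_force: [0.8, -0.3, 0.1]
opening: 0.0854
finger_force: 0.0
t 3.9 pos [0.4645 0.2408 0.0797] yaw 24.9 tilt [-0. -0.] q7 0.13 F [ 0.8 -0.3  0.1] T [-0.01 -0.01 -0.03] open 0.0854 ff 0.0
SHIFT cm [ 0.06  0.01 -0.13] rz 44.9
t: 4.57
ee_pos: [0.4645, 0.2409, 0.0796]
tcp_rot: [0.0, 0.818, 0.575, -0.0]
ft_force: [-0.7, -1.3, -0.2]
opening: 0.0854
finger_force: 0.0
t 4.57 pos [0.4645 0.2409 0.0796] yaw -19.9 tilt [-0.    -0.001] q7 -0.45 F [-0.7 -1.3 -0.2] T [ 0.1  -0.01  0.05] open 0.0854 ff 0.0
SHIFT cm [ 0.04 -0.02 -0.14] rz 0.1
```

```bash
python3 -m creep '0 0 0 0 0 0 1;0 0 0 0 0 0 1;0 0 0 0 0 0 1;0 0 0 0 0 0 1;0 0 0 0 0 0 1;0 0 0 0 0 0 1;0 0 -3 0 0 0 1;0 0 -7 0 0 0 1;0 0 -10.5 0 0 0 1;0 0 -10.5 0 0 0 1' 50; python3 plan.py 0.6774 0.1803 0.18 -20
```

```text
t: 5.4
ee_pos: [0.468, 0.2416, 0.1905]
tcp_rot: [-0.0, 0.818, 0.575, 0.006]
ft_force: [1.2, 0.3, -1.4]
opening: 0.0625
finger_force: 55.5
t 5.4 pos [0.468  0.2416 0.1905] yaw -19.9 tilt [0.009 0.007] q7 -0.57 F [ 1.2  0.3 -1.4] T [ 0.   -0.05  0.01] open 0.0625 ff 55.5
SHIFT cm [ 1.33 21.77  1.2 ] rz 0.1
```

```bash
python3 -m creep '0.5 7 0 0 0 0 1;1 11 0 0 0 0 1;1.3 15 0.3 0 0 0 1;1.3 19 0.5 0 0 0 1;1.3 21.8 0.7 0 0 0 1;1.3 21.8 0.7 0 0 0 1;1.3 21.8 0.7 0 0 0 1;1.3 21.8 0.7 0 0 0 1;1.3 21.8 0.7 0 0 0 1'; python3 plan.py 0.6774 0.1803 0.15 -20;  python3 - <<'E'
from vis import *
D=grab(); 
for n in D: cv2.imwrite(f"pics/{n}1.png",D[n]["image"][:,:,::-1])
t,s=[D[n]["image"][:,:,::-1] for n in ("top","scene")]
f=lambda im,c,w=35:cv2.resize(im[int(c[1])-w:int(c[1])+w,int(c[0])-w:int(c[0])+w],(400,400))
cv2.imwrite("pics/z2.png",np.hstack([f(D[n]["image"][:,:,::-1],proj(D[n],[.6774,.1803,.1])[0]) for n in D]))
E
```

```text
t: 6.15
ee_pos: [0.6726, 0.18, 0.177]
tcp_rot: [-0.001, 0.818, 0.575, -0.001]
ft_force: [-0.1, -0.1, -1.9]
opening: 0.0628
finger_force: 55.5
t 6.15 pos [0.6726 0.18   0.177 ] yaw -19.8 tilt [-0.003  0.001] q7 -0.32 F [-0.1 -0.1 -1.9] T [-0.03  0.    0.01] open 0.0628 ff 55.5
SHIFT cm [0.19 0.45 2.7 ] rz 0.2
```

View pics/z2.png

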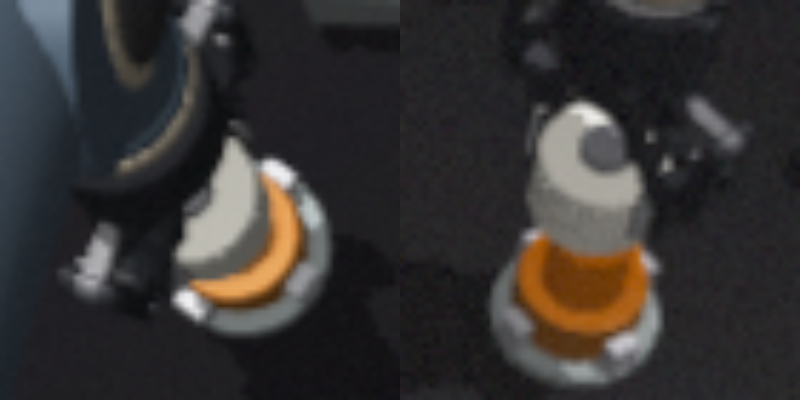

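The picture shows the held cap leaning about 15° about the finger line, with the plug at (605,148) in the right half. Resting it on the rim should level it, so I'll descend slowly.

```bash
python3 -m creep '0.1 0.3 0.5 0 0 0 1;0.15 0.4 1 0 0 0 1;0.15 0.4 1.5 0 0 0 1;0.15 0.4 2.0 0 0 0 1;0.15 0.4 2.3 0 0 0 1;0.15 0.4 2.3 0 0 0 1'; python3 plan.py 0.6774 0.1803 0.142 -20
```

```text
t: 6.75
ee_pos: [0.6778, 0.1791, 0.1536]
tcp_rot: [-0.0, 0.818, 0.575, -0.001]
ft_force: [0.4, 0.1, -0.5]
opening: 0.0627
finger_force: 55.5
t 6.75 pos [0.6778 0.1791 0.1536] yaw -19.8 tilt [-0.002 -0.   ] q7 -0.31 F [ 0.4  0.1 -0.5] T [-0.02 -0.01  0.01] open 0.0627 ff 55.5
SHIFT cm [ 0.1  -0.08  1.16] rz 0.2
```

```bash
python3 -m creep '0.1 -0.05 0.3 0 0 0 1;0.1 -0.05 0.6 0 0 0 1;0.1 -0.05 0.8 0 0 0 1;0.1 -0.05 0.8 0 0 0 1'; python3 plan.py 0.6774 0.1803 0.140 -20; python3 -m creep '0 0 0.2 0 0 0 1;0 0 0.4 0 0 0 1;0 0 0.5 0 0 0 1;0 0 0.5 0 0 0 1'; python3 plan.py 0.6774 0.1803 0.140 -20
```

```text
t: 7.08
ee_pos: [0.6781, 0.1798, 0.1464]
tcp_rot: [0.0, 0.818, 0.575, -0.0]
ft_force: [-1.1, -1.5, -1.9]
opening: 0.0629
finger_force: 55.5
t 7.08 pos [0.6781 0.1798 0.1464] yaw -19.9 tilt [-0.001 -0.001] q7 -0.31 F [-1.1 -1.5 -1.9] T [-0.27  0.1   0.05] open 0.0629 ff 55.5
SHIFT cm [ 0.02 -0.09  0.64] rz 0.1
t: 7.42
ee_pos: [0.6783, 0.1798, 0.1416]
tcp_rot: [0.0, 0.818, 0.575, -0.0]
ft_force: [-0.8, -3.1, -1.3]
opening: 0.0627
finger_force: 55.5
t 7.42 pos [0.6783 0.1798 0.1416] yaw -19.8 tilt [-0. -0.] q7 -0.31 F [-0.8 -3.1 -1.3] T [-0.53  0.11  0.04] open 0.0627 ff 55.5
SHIFT cm [ 0.02 -0.1   0.16] rz 0.2
```

```bash
python3 -m creep '0 0 0.2 0 0 0 1;0 0 0.4 0 0 0 1;0 0 0.4 0 0 0 1'; python3 plan.py 0.6774 0.1803 0.140 -20; python3 -m creep '0 0 0 0 0 0 0;0 0 0 0 0 0 0;0 0 0 0 0 0 0;0 0 0 0 0 0 0;0 0 0 0 0 0 0;0 0 0 0 0 0 0' 20; python3 plan.py 0.6774 0.1803 0.140 -20;  python3 - <<'E'
from vis import *
D=grab()
f=lambda im,c,w=35:cv2.resize(im[int(c[1])-w:int(c[1])+w,int(c[0])-w:int(c[0])+w],(400,400))
cv2.imwrite("pics/z3.png",np.hstack([f(D[n]["image"][:,:,::-1],proj(D[n],[.6774,.1803,.08])[0]) for n in D]))
E
```

```text
t: 7.67
ee_pos: [0.6785, 0.1798, 0.1404]
tcp_rot: [-0.0, 0.818, 0.575, 0.0]
ft_force: [-5.4, -2.2, 12.5]
opening: 0.0629
finger_force: 56.9
t 7.67 pos [0.6785 0.1798 0.1404] yaw -19.8 tilt [-0.     0.001] q7 -0.3 F [-5.4 -2.2 12.5] T [-0.57  1.38  0.02] open 0.0629 ff 56.9
SHIFT cm [ 0.01 -0.12  0.04] rz 0.2
t: 8.17
ee_pos: [0.6783, 0.1804, 0.1376]
tcp_rot: [-0.0, 0.818, 0.575, -0.0]
ft_force: [-0.3, 0.3, 0.4]
opening: 0.0854
finger_force: 0.0
t 8.17 pos [0.6783 0.1804 0.1376] yaw -19.8 tilt [-0.  0.] q7 -0.3 F [-0.3  0.3  0.4] T [-0.02 -0.01  0.02] open 0.0854 ff 0.0
SHIFT cm [-0.04 -0.08 -0.24] rz 0.2
```

View pics/z3.png

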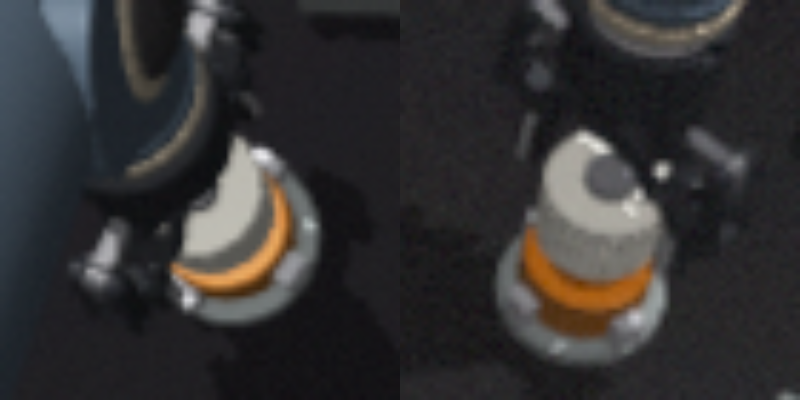

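The cap now sits level on the jar; its lean matches the jar's perspective. I'll regrip and turn backward with a light push.

```bash
python3 -m creep '0 0 -0.2 0 0 0 1;0 0 -0.2 0 0 0 1;0 0 -0.2 0 0 0 1;0 0 -0.2 0 0 0 1;0 0 -0.2 0 0 0 1;0 0 -0.2 0 0 0 1' 30; python3 plan.py 0.6774 0.1803 0.140 -20; python3 -m creep '0 0 0.1 0 0 -5 1;0 0 0.1 0 0 -10 1;0 0 0.1 0 0 -15 1;0 0 0.1 0 0 -20 1;0 0 0.1 0 0 -25 1;0 0 0.1 0 0 -30 1'; python3 plan.py 0.6774 0.1803 0.140 100
```

```text
t: 8.77
ee_pos: [0.6785, 0.1802, 0.1404]
tcp_rot: [0.0, 0.818, 0.575, 0.0]
ft_force: [-1.3, -0.4, 3.8]
opening: 0.0633
finger_force: 32.3
t 8.77 pos [0.6785 0.1802 0.1404] yaw -19.8 tilt [0.001 0.   ] q7 -0.3 F [-1.3 -0.4  3.8] T [-0.03  0.15 -0.01] open 0.0633 ff 32.3
SHIFT cm [-0.03 -0.11  0.04] rz 0.2
t: 9.27
ee_pos: [0.6782, 0.1799, 0.1383]
tcp_rot: [0.0, 0.64, 0.768, -0.0]
ft_force: [0.8, -1.5, -1.0]
opening: 0.0634
finger_force: 33.2
t 9.27 pos [0.6782 0.1799 0.1383] yaw 10.4 tilt [-0.    -0.001] q7 0.13 F [ 0.8 -1.5 -1. ] T [-0.09 -0.15 -0.03] open 0.0634 ff 33.2
SHIFT cm [ 0.05 -0.07 -0.17] rz -89.6
```

```bash
python3 -m creep '0 0 0.2 0 0 0 1;0 0 0.2 0 0 0 1'; python3 plan.py 0.6774 0.1803 0.140 100;python3 -m creep '0 0 0 0 0 -5 1;0 0 0 0 0 -10 1;0 0 0 0 0 -15 1;0 0 0 0 0 -20 1;0 0 0 0 0 -25 1;0 0 0 0 0 -25 1'; python3 plan.py 0.6774 0.1803 0.140 100
```

```text
t: 9.43
ee_pos: [0.6786, 0.1797, 0.138]
tcp_rot: [-0.0, 0.642, 0.766, 0.0]
ft_force: [-2.8, 0.1, 7.5]
opening: 0.0627
finger_force: 33.7
t 9.43 pos [0.6786 0.1797 0.138 ] yaw 10.0 tilt [0.    0.001] q7 0.13 F [-2.8  0.1  7.5] T [-0.16  0.44  0.03] open 0.0627 ff 33.7
SHIFT cm [ 0.08 -0.11 -0.2 ] rz -90.0
t: 9.93
ee_pos: [0.6791, 0.1799, 0.1396]
tcp_rot: [0.001, 0.46, 0.888, 0.001]
ft_force: [-3.9, -0.9, 13.7]
opening: 0.063
finger_force: 34.3
t 9.93 pos [0.6791 0.1799 0.1396] yaw 35.2 tilt [0.002 0.001] q7 0.49 F [-3.9 -0.9 13.7] T [-0.35  0.84  0.22] open 0.063 ff 34.3
SHIFT cm [ 0.13 -0.12 -0.04] rz -64.8
```

```bash
for i in 1; do python3 -m creep '0 0 0.05 0 0 -6 1;0 0 0.05 0 0 -12 1;0 0 0.05 0 0 -18 1;0 0 0.05 0 0 -24 1;0 0 0.05 0 0 -30 1;0 0 0.05 0 0 -30 1'; done; python3 plan.py 0.6774 0.1803 0.140 100
```

```text
t: 10.43
ee_pos: [0.6789, 0.1801, 0.1391]
tcp_rot: [0.001, 0.214, 0.977, 0.001]
ft_force: [-2.1, -1.9, 4.2]
opening: 0.0632
finger_force: 33.8
t 10.43 pos [0.6789 0.1801 0.1391] yaw 65.2 tilt [0.002 0.002] q7 0.93 F [-2.1 -1.9  4.2] T [-0.25  0.32  0.14] open 0.0632 ff 33.8
SHIFT cm [ 0.14 -0.05 -0.09] rz -34.8
```

```bash
python3 -m creep '0 0 0.1 0 0 -5 1;0 0 0.1 0 0 -10 1;0 0 0.1 0 0 -15 1;0 0 0.1 0 0 -15 1'; python3 plan.py 0.6774 0.1803 0.140 100; python3 -m creep '0 0 0.1 0 0 -5 1;0 0 0.1 0 0 -10 1;0 0 0.1 0 0 -15 1;0 0 0.1 0 0 -15 1'; python3 plan.py 0.6774 0.1803 0.140 100
```

```text
t: 10.77
ee_pos: [0.6782, 0.1797, 0.1349]
tcp_rot: [-0.0, 0.086, 0.996, 0.0]
ft_force: [0.5, 0.6, -0.1]
opening: 0.0627
finger_force: 33.4
t 10.77 pos [0.6782 0.1797 0.1349] yaw 80.1 tilt [-0.001  0.   ] q7 1.14 F [ 0.5  0.6 -0.1] T [-0.08 -0.01 -0.04] open 0.0627 ff 33.4
SHIFT cm [ 0.09  0.05 -0.51] rz -19.9
t: 11.1
ee_pos: [0.6786, 0.1796, 0.1349]
tcp_rot: [0.0, -0.043, 0.999, 0.0]
ft_force: [-1.5, -0.5, 3.8]
opening: 0.0631
finger_force: 31.8
t 11.1 pos [0.6786 0.1796 0.1349] yaw 94.9 tilt [0.    0.001] q7 1.36 F [-1.5 -0.5  3.8] T [-0.14  0.24 -0.49] open 0.0631 ff 31.8
SHIFT cm [ 0.12  0.08 -0.51] rz -5.1
```

```bash
python3 -m creep '0 0 0 0 0 3 1;0 0 0 0 0 8 1;0 0 0.05 0 0 14 1;0 0 0.1 0 0 20 1;0 0 0.15 0 0 26 1;0 0 0.2 0 0 32 1;0 0 0.23 0 0 38 1;0 0 0.23 0 0 38 1' 50; python3 plan.py 0.6774 0.1803 0.140 15
```

```text
t: 11.77
ee_pos: [0.679, 0.1801, 0.1325]
tcp_rot: [0.001, 0.285, 0.959, -0.0]
ft_force: [0.5, -1.5, 4.1]
opening: 0.0625
finger_force: 54.2
t 11.77 pos [0.679  0.1801 0.1325] yaw 56.9 tilt [ 0.002 -0.001] q7 0.81 F [ 0.5 -1.5  4.1] T [-0.32 -0.11 -0.15] open 0.0625 ff 54.2
SHIFT cm [ 0.14 -0.07 -0.75] rz 41.9
```

```bash
python3 -m creep '0 0 0.04 0 0 6 1;0 0 0.08 0 0 12 1;0 0 0.12 0 0 18 1;0 0 0.16 0 0 24 1;0 0 0.16 0 0 24 1'; python3 plan.py 0.6774 0.1803 0.140 15;python3 -m creep '0 0 0.03 0 0 5 1;0 0 0.06 0 0 10 1;0 0 0.1 0 0 15 1;0 0 0.1 0 0 15 1'; python3 plan.py 0.6774 0.1803 0.140 15
```

```text
t: 12.18
ee_pos: [0.6788, 0.1802, 0.1309]
tcp_rot: [0.001, 0.477, 0.879, 0.0]
ft_force: [1.2, -0.7, 3.8]
opening: 0.0623
finger_force: 54.2
t 12.18 pos [0.6788 0.1802 0.1309] yaw 33.1 tilt [ 0.001 -0.001] q7 0.46 F [ 1.2 -0.7  3.8] T [-0.24 -0.06 -0.13] open 0.0623 ff 54.2
SHIFT cm [ 0.08 -0.11 -0.91] rz 18.1
t: 12.52
ee_pos: [0.6789, 0.1801, 0.13]
tcp_rot: [0.001, 0.587, 0.81, 0.0]
ft_force: [0.6, -0.4, 4.6]
opening: 0.0621
finger_force: 54.2
t 12.52 pos [0.6789 0.1801 0.13  ] yaw 18.1 tilt [ 0.002 -0.   ] q7 0.25 F [ 0.6 -0.4  4.6] T [-0.21 -0.19 -0.1 ] open 0.0621 ff 54.2
SHIFT cm [ 0.06 -0.13 -1.  ] rz 3.1
```

```bash
python3 -m creep '0 0 0.03 0 0 5 1;0 0 0.06 0 0 10 1;0 0 0.08 0 0 10 1;0 0 0.08 0 0 10 1'; python3 plan.py 0.6774 0.1803 0.140 15;python3 -m creep '0 0 0.03 0 0 5 1;0 0 0.05 0 0 10 1;0 0 0.05 0 0 10 1'; python3 plan.py 0.6774 0.1803 0.140 15
```

```text
t: 12.85
ee_pos: [0.679, 0.18, 0.1298]
tcp_rot: [0.001, 0.654, 0.756, 0.001]
ft_force: [-1.5, -0.8, 6.9]
opening: 0.0622
finger_force: 54.5
t 12.85 pos [0.679  0.18   0.1298] yaw 8.3 tilt [0.002 0.   ] q7 0.11 F [-1.5 -0.8  6.9] T [-0.22  0.14  0.01] open 0.0622 ff 54.5
SHIFT cm [ 0.05 -0.15 -1.02] rz -6.7
t: 13.1
ee_pos: [0.6791, 0.1799, 0.1298]
tcp_rot: [0.001, 0.719, 0.696, 0.001]
ft_force: [-2.4, -1.6, 9.2]
opening: 0.0622
finger_force: 54.6
t 13.1 pos [0.6791 0.1799 0.1298] yaw -1.9 tilt [0.002 0.   ] q7 -0.04 F [-2.4 -1.6  9.2] T [-0.25  0.3  -0.04] open 0.0622 ff 54.6
SHIFT cm [ 0.04 -0.17 -1.02] rz -16.9
```

```bash
python3 -m creep '0 0 0 0 0 0 0;0 0 0 0 0 0 0;0 0 0 0 0 0 0;0 0 0 0 0 0 0;0 0 -3 0 0 0 0;0 0 -6 0 0 0 0;0 0 -6 0 0 0 0;0 -3 -6 0 0 0 0;0 -8 -6 0 0 0 0;0 -12 -6 0 0 0 0'; python3 plan.py 0.6774 0.1803 0.20; python3 - <<'E'
from vis import *
D=grab(); 
for z in (.045,.050,.055): print(z,capfit(D,(.678,.180),z))
f=lambda im,c,w=35:cv2.resize(im[int(c[1])-w:int(c[1])+w,int(c[0])-w:int(c[0])+w],(400,400))
cv2.imwrite("pics/z4.png",np.hstack([f(D[n]["image"][:,:,::-1],proj(D[n],[.6774,.1803,.08])[0]) for n in D]))
E
```

```text
t: 13.93
ee_pos: [0.5641, 0.1835, 0.1877]
tcp_rot: [0.0, 0.718, 0.696, 0.0]
ft_force: [-0.7, 0.8, 0.3]
opening: 0.085
finger_force: 0.0
t 13.93 pos [0.5641 0.1835 0.1877] yaw -1.8 tilt [ 0. -0.] q7 -0.12 F [-0.7  0.8  0.3] T [0.02 0.06 0.02] open 0.085 ff 0.0
SHIFT cm [ 0.05 11.34 -1.22] rz 0
top cap [0.6775 0.1761] area 654 model 544
scene cap [0.6805 0.1703] area 685 model 515
0.045 [0.67899419 0.17317977]
top cap [0.6763 0.1751] area 654 model 549
scene cap [0.6812 0.1667] area 685 model 519
0.05 [0.6787769  0.17089779]
top cap [0.6751 0.1741] area 654 model 555
scene cap [0.6817 0.164 ] area 676 model 523
0.055 [0.67838131 0.16905725]
```

View pics/z4.png

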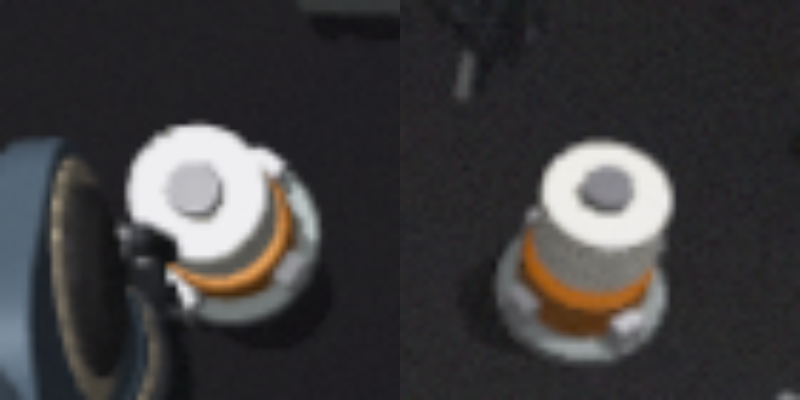

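The cap sits level on the jar. I'll triangulate the plug top, calibrated against the open mouths, to get its height.

```bash
cat >> vis.py <<'E'
def tri(D,uv):
    A=[];b=[]
    for n,d in D.items():
        u,v=uv[n]; P=np.c_[d["R"],d["t"]]; K=np.array([[d["fx"],0,d["cx"]],[0,d["fy"],d["cy"]],[0,0,1]]); P=K@P
        for r,c in((0,u),(1,v)):
            row=P[r]-c*P[2]; s=np.linalg.norm(row[:3]); A.append(row[:3]/s); b.append(-row[3]/s)
    return np.linalg.lstsq(np.array(A),np.array(b),rcond=None)[0]
def plug(d,X,w=8):
    u,v=proj(d,X)[0]; g=d["image"].astype(int).mean(-1); u0,v0=int(round(u)),int(round(v))
    s=g[v0-w:v0+w+1,u0-w:u0+w+1]; lo=np.percentile(s,12); hi=np.percentile(s,75)
    m=np.zeros(g.shape,bool); m[v0-w:v0+w+1,u0-w:u0+w+1]=(s<(lo+hi)/2)&(s>60)
    return blob(m,np.array([u,v]),6)
def report(xy,z):
    D=grab(); uv={}
    for n,d in D.items(): uv[n],a=plug(d,[*xy,z]); print(n,uv[n],a)
    print("plug",tri(D,uv).round(4))
    for p in ((.6557,.0105,.084),(.6635,-.2057,.084)):
        c={n:mouth(d,proj(d,p)[0])[0] for n,d in D.items()}
        if all(v is not None for v in c.values()): print("mouth",tri(D,c).round(4))
    return D
E
python3 -c "
from vis import *
report((.678,.180),.10)"
```

```text
top [240.77906977 123.1744186 ] 86
scene [409.57377049 164.        ] 61
plug [0.6776 0.1802 0.0951]
mouth [0.6557 0.0101 0.0854]
mouth [ 0.6636 -0.2059  0.0856]
```

```bash
python3 -c "
from vis import *
report((.469,.012),.05)"; python3 plan.py 0.6780 0.1802 0.20
```

```text
top None None
scene None None
t 14.23 pos [0.5665 0.1841 0.1887] yaw -1.8 tilt [0.002 0.   ] q7 -0.12 F [ 0.  -0.2  0.5] T [-0.02  0.01 -0.03] open 0.0852 ff 0.0
SHIFT cm [-0.04 11.16 -1.1 ] rz 0Traceback (most recent call last):
  File "<string>", line 3, in <module>
    report((.469,.012),.05)
    ~~~~~~^^^^^^^^^^^^^^^^^
  File "vis.py", line 59, in report
    print("plug",tri(D,uv).round(4))
                 ~~~^^^^^^
  File "vis.py", line 47, in tri
    u,v=uv[n]; P=np.c_[d["R"],d["t"]]; K=np.array([[d["fx"],0,d["cx"]],[0,d["fy"],d["cy"]],[0,0,1]]); P=K@P
    ^^^
TypeError: cannot unpack non-iterable NoneType object
```

```bash
python3 - <<'E'
from vis import *
D=grab(); cv2.imwrite("pics/s5.png",np.hstack([cv2.resize(D["top"]["image"][90:290,130:400,::-1],(400,296)),cv2.resize(D["scene"]["image"][60:320,200:440,::-1],(390,423))[:296]]) )
E
```

```text
(no output)
```

View pics/s5.png

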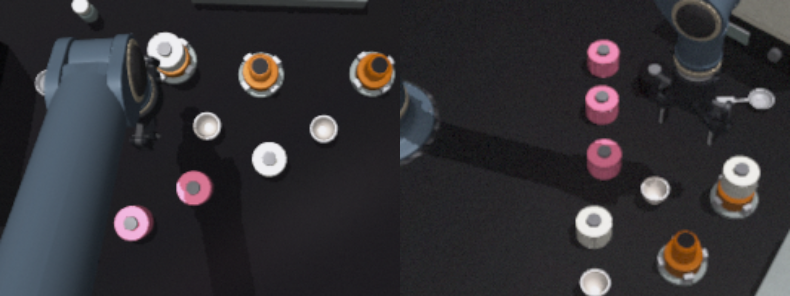

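The cap on jar A is seated. The second white cap has been knocked to about top pixel (312,197). I'll re-measure it.

```bash
python3 -c "
from vis import *
D=grab(); p=ray(D['top'],(311.6,197.4),.03)[:2]; q=capfit(D,p)
report(q,.05)"; python3 plan.py 0.6780 0.1802 0.20
```

```text
top cap [ 0.4917 -0.0099] area 446 model 422
scene cap [ 0.4884 -0.0094] area 501 model 495
top [311.56164384 197.05479452] 73
scene [318.734375 195.171875] 64
plug [ 0.4901 -0.0112  0.045 ]
mouth [0.6557 0.0101 0.0854]
mouth [ 0.6636 -0.2059  0.0857]
t 14.53 pos [0.5658 0.1836 0.1881] yaw -1.9 tilt [ 0. -0.] q7 -0.12 F [0.3 0.2 0.2] T [-0.03 -0.01  0.01] open 0.0855 ff 0.0
SHIFT cm [ 0.02 11.23 -1.19] rz 0
```

```bash
python3 -m creep '0 0 -1 0 0 0 1;0 0 -1 0 0 0 1;0 0 -1 0 0 0 1;0 0 -1 0 0 0 1;0 0 -1 0 0 0 1;0 0 -1 0 0 0 1;0 3 -1 0 0 0 1;0 7 -1 0 0 0 1;0 11.3 -1 0 0 0 1;0 11.3 -1 0 0 0 1' 20; python3 -m creep '0 0 0 0 0 0 1;0 0 0 0 0 0 1';python3 plan.py 0.6783 0.1801 0.175
```

```text
t: 15.37
ee_pos: [0.684, 0.1789, 0.1979]
tcp_rot: [0.003, 0.719, 0.695, 0.002]
ft_force: [-0.3, -0.6, 0.4]
opening: -0.0
finger_force: 0.0
t: 15.53
ee_pos: [0.6773, 0.1799, 0.1973]
tcp_rot: [-0.001, 0.719, 0.696, -0.001]
ft_force: [0.0, -0.4, -0.6]
opening: 0.0001
finger_force: 0.0
t 15.53 pos [0.6773 0.1799 0.1973] yaw -1.9 tilt [-0.002 -0.   ] q7 -0.07 F [ 0.  -0.4 -0.6] T [-0.01 -0.    0.02] open 0.0001 ff 0.0
SHIFT cm [0.02 0.1  2.23] rz 0
```

```bash
python3 -m creep '0 0.1 1 0 0 0 1;0 0.1 1.8 0 0 0 1;0 0.1 2.2 0 0 0 1;0 0.1 2.4 0 0 0 1;0 0.1 2.4 0 0 0 1'; python3 plan.py 0.6783 0.1801 0.167; python3 -m creep '0 0 0.2 0 0 0 1;0 0 0.4 0 0 0 1;0 0 0.6 0 0 0 1;0 0 0.6 0 0 0 1'; python3 plan.py 0.6783 0.1801 0.167
```

```text
t: 15.95
ee_pos: [0.6781, 0.1804, 0.1733]
tcp_rot: [-0.001, 0.718, 0.696, -0.001]
ft_force: [1.0, -0.6, 0.3]
opening: -0.0001
finger_force: 0.0
t 15.95 pos [0.6781 0.1804 0.1733] yaw -1.8 tilt [-0.002 -0.   ] q7 -0.06 F [ 1.  -0.6  0.3] T [-0.02  0.03  0.01] open -0.0001 ff 0.0
SHIFT cm [-0.03  0.02  0.63] rz 0
t: 16.28
ee_pos: [0.6791, 0.1803, 0.1688]
tcp_rot: [-0.0, 0.718, 0.696, 0.0]
ft_force: [-1.0, 0.1, 3.6]
opening: 0.0001
finger_force: 1.8
t 16.28 pos [0.6791 0.1803 0.1688] yaw -1.8 tilt [0.    0.001] q7 -0.05 F [-1.   0.1  3.6] T [-0.    0.3  -0.03] open 0.0001 ff 1.8
SHIFT cm [-0.02 -0.08  0.18] rz 0
```

Plug moving under about 4 N. I'll press on until the force climbs.

```bash
python3 -m creep '0 0 0.2 0 0 0 1;0 0 0.35 0 0 0 1;0 0 0.35 0 0 0 1'; python3 plan.py 0.6783 0.1801 0.167; python3 -m creep '0 0 0.2 0 0 0 1;0 0 0.4 0 0 0 1;0 0 0.4 0 0 0 1'; python3 plan.py 0.6783 0.1801 0.167
```

```text
t: 16.53
ee_pos: [0.6792, 0.1802, 0.1668]
tcp_rot: [-0.0, 0.718, 0.696, 0.001]
ft_force: [-4.4, 0.4, 12.0]
opening: 0.0004
finger_force: 5.4
t 16.53 pos [0.6792 0.1802 0.1668] yaw -1.8 tilt [0.    0.001] q7 -0.05 F [-4.4  0.4 12. ] T [-0.07  0.99 -0.03] open 0.0004 ff 5.4
SHIFT cm [-0.02 -0.09 -0.02] rz 0
t: 16.78
ee_pos: [0.6793, 0.1801, 0.1666]
tcp_rot: [-0.001, 0.718, 0.696, 0.001]
ft_force: [-11.8, -0.7, 29.1]
opening: -0.0003
finger_force: 14.4
t 16.78 pos [0.6793 0.1801 0.1666] yaw -1.8 tilt [0.    0.003] q7 -0.05 F [-11.8  -0.7  29.1] T [-0.22  2.74  0.  ] open -0.0003 ff 14.4
SHIFT cm [-0.01 -0.1  -0.04] rz 0
```

Plug A bottomed at 29 N, with the tip at 0.094 as expected. On to the second cap.

```bash
python3 -m creep '0 0 -3 0 0 0 1;0 0 -4.5 0 0 0 1;-3 -3 -4.5 0 0 -7 0.5;-6 -6 -4.5 0 0 -14 0;-9 -9 -4.5 0 0 -21 0;-12 -12 -4.5 0 0 -28 0;-15 -14.5 -4.5 0 0 -35 0;-18 -17 -4.5 0 0 -42 0;-19.7 -18.3 -4.5 0 0 -49 0;-19.7 -18.3 -4.5 0 0 -56 0' 20; python3 - <<'E'
from vis import *
D=grab(("scene",)); print(capfit(D,(.4900,-.0097)))
E
python3 plan.py 0.49 -0.0100 0.08 55
```

```text
t: 17.62
ee_pos: [0.4861, -0.0156, 0.2057]
tcp_rot: [-0.001, 0.308, 0.951, -0.001]
ft_force: [-0.1, -0.0, 0.0]
opening: 0.0854
finger_force: 0.0
scene cap [ 0.4886 -0.0094] area 498 model 495
[ 0.48863313 -0.00944416]
t 17.67 pos [ 0.4881 -0.0135  0.206 ] yaw 54.4 tilt [0. 0.] q7 1.03 F [ 0.6 -0.3 -0.2] T [-0.02 -0.03  0.04] open 0.0854 ff 0.0
SHIFT cm [ 0.05  0.39 12.6 ] rz -0.6
```

```bash
python3 -m creep '0 0.3 4 0 0 0 0;0 0.3 8 0 0 0 0;0 0.3 8 0 0 0 0;0 0.3 8 0 0 0 0'; python3 plan.py 0.49 -0.0100 0.083 55
```

```text
t: 18.0
ee_pos: [0.4907, -0.0082, 0.1244]
tcp_rot: [-0.002, 0.308, 0.951, -0.001]
ft_force: [0.1, -0.2, -0.1]
opening: 0.0855
finger_force: 0.0
t 18.0 pos [ 0.4907 -0.0082  0.1244] yaw 54.1 tilt [-0.005 -0.001] q7 1.08 F [ 0.1 -0.2 -0.1] T [-0.   -0.03 -0.01] open 0.0855 ff 0.0
SHIFT cm [-0.06 -0.17  4.14] rz -0.9
```

```bash
python3 -m creep '0 -0.1 2 0 0 0 0;0 -0.1 4.1 0 0 0 0;0 -0.1 4.1 0 0 0 0;0 -0.1 4.1 0 0 0 1;0 -0.1 4.1 0 0 0 1;0 -0.1 4.1 0 0 0 1;0 -0.1 4.1 0 0 0 1;0 -0.1 4.1 0 0 0 1;0 -0.1 4.1 0 0 0 1;0 -0.1 4.1 0 0 0 1' 20; python3 plan.py 0.49 -0.01 0.083 -35; python3 -m creep '0 0 0 0 0 0 0;0 0 0 0 0 0 0;0 0 0 0 0 0 0;0 0 0 0 0 10 0;0 0 0 0 0 17 0;0 0 0 0 0 24 0;0 0 0 0 0 31 0;0 0 0 0 0 38 0;0 0 0 0 0 45 0;0 0 0 0 0 45 0'; python3 plan.py 0.49 -0.01 0.083 -35;  python3 -m creep '0 0 0 0 0 7 0;0 0 0 0 0 14 0;0 0 0 0 0 21 0;0 0 0 0 0 28 0;0 0 0 0 0 35 0;0 0 0 0 0 42 0;0 0 0 0 0 45 0;0 0 0 0 0 45 0'; python3 plan.py 0.49 -0.01 0.083 -35
```

```text
t: 18.83
ee_pos: [0.4923, -0.0092, 0.0869]
tcp_rot: [0.002, 0.308, 0.951, 0.001]
ft_force: [-1.0, 0.3, 7.7]
opening: 0.0632
finger_force: 21.4
t 18.83 pos [ 0.4923 -0.0092  0.0869] yaw 54.1 tilt [0.004 0.001] q7 1.12 F [-1.   0.3  7.7] T [-0.13  0.25 -0.  ] open 0.0632 ff 21.4
SHIFT cm [ 0.14 -0.2   0.39] rz 89.1
t: 19.67
ee_pos: [0.491, -0.009, 0.0847]
tcp_rot: [0.0, 0.65, 0.76, -0.0]
ft_force: [0.6, -0.3, -0.3]
opening: 0.0848
finger_force: 0.0
t 19.67 pos [ 0.491  -0.009   0.0847] yaw 8.9 tilt [-0. -0.] q7 0.54 F [ 0.6 -0.3 -0.3] T [ 0.   -0.04  0.01] open 0.0848 ff 0.0
SHIFT cm [-0.08 -0.11  0.17] rz 43.9
t: 20.33
ee_pos: [0.4909, -0.009, 0.0846]
tcp_rot: [0.0, 0.89, 0.455, -0.0]
ft_force: [-0.5, 0.7, 0.3]
opening: 0.0853
finger_force: 0.0
t 20.33 pos [ 0.4909 -0.009   0.0846] yaw -35.9 tilt [-0. -0.] q7 -0.04 F [-0.5  0.7  0.3] T [-0.02  0.03 -0.06] open 0.0853 ff 0.0
SHIFT cm [-0.14 -0.02  0.16] rz -0.9
```

```bash
python3 -m creep '0.05 0 0.1 0 0 0 1;0.05 0 0.1 0 0 0 1;0.05 0 0.1 0 0 0 1;0.05 0 0.1 0 0 0 1;0.05 0 0.1 0 0 0 1;0.05 0 -0.3 0 0 0 1;0.05 0 -1 0 0 0 1;0.05 0 -2 0 0 0 1;0.05 0 -3.5 0 0 0 1;0.05 0 -5 0 0 0 1' 50; python3 -m creep '0 0 -1.5 0 0 0 1;0 0 -3 0 0 0 1;0 0 -4.5 0 0 0 1;0 0 -5.2 0 0 0 1;0 0 -5.4 0 0 0 1;0 0 -5.4 0 0 0 1'; python3 plan.py 0.6557 0.0105 0.185 -35
```

```text
t: 21.17
ee_pos: [0.491, -0.0091, 0.1357]
tcp_rot: [-0.0, 0.89, 0.455, -0.0]
ft_force: [0.6, 0.4, 0.1]
opening: 0.062
finger_force: 54.6
t: 21.67
ee_pos: [0.4913, -0.0087, 0.1892]
tcp_rot: [-0.0, 0.89, 0.455, 0.001]
ft_force: [0.1, 0.1, -0.4]
opening: 0.0624
finger_force: 54.6
t 21.67 pos [ 0.4913 -0.0087  0.1892] yaw -35.8 tilt [0.001 0.001] q7 -0.22 F [ 0.1  0.1 -0.4] T [0.   0.02 0.04] open 0.0624 ff 54.6
SHIFT cm [11.18 12.21  0.43] rz -0.8
```

```bash
python3 -m creep '1 1 0 0 0 0 1;2.7 3 0 0 0 0 1;5 5.5 0 0 0 0 1;7.5 8 0 0 0 0 1;9.5 10.5 0 0 0 0 1;10.8 11.8 0 0 0 0 1;11.2 12.2 0 0 0 0 1;11.2 12.2 0 0 0 0 1;11.2 12.2 0 0 0 0 1'; python3 plan.py 0.6567 0.0102 0.16 -35;  python3 - <<'E'
from vis import *
D=grab()
f=lambda im,c,w=35:cv2.resize(im[int(c[1])-w:int(c[1])+w,int(c[0])-w:int(c[0])+w],(400,400))
cv2.imwrite("pics/z6.png",np.hstack([f(D[n]["image"][:,:,::-1],proj(D[n],[.656,.0105,.1])[0]) for n in D]))
E
```

```text
t: 22.42
ee_pos: [0.6544, 0.01, 0.1875]
tcp_rot: [-0.001, 0.891, 0.455, -0.001]
ft_force: [-0.6, -0.1, -0.5]
opening: 0.0622
finger_force: 54.8
t 22.42 pos [0.6544 0.01   0.1875] yaw -35.9 tilt [-0.003 -0.   ] q7 -0.23 F [-0.6 -0.1 -0.5] T [-0.    0.04  0.02] open 0.0622 ff 54.8
SHIFT cm [0.15 0.18 2.75] rz -0.9
```

View pics/z6.png

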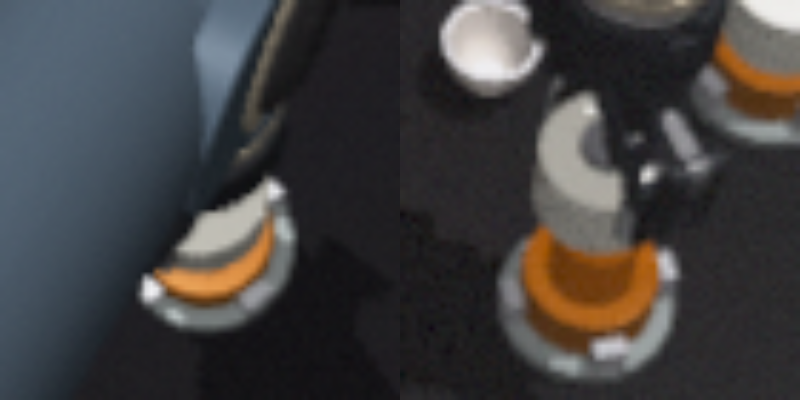

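The cap is held over jar B and level. I'll lower it.

```bash
python3 -m creep '0.05 0.1 0.6 0 0 0 1;0.1 0.1 1.2 0 0 0 1;0.1 0.1 1.8 0 0 0 1;0.1 0.1 2.4 0 0 0 1;0.1 0.1 2.7 0 0 0 1;0.1 0.1 2.7 0 0 0 1'; python3 plan.py 0.6567 0.0102 0.15 -35; python3 -m creep '0 0 0.3 0 0 0 1;0 0 0.6 0 0 0 1;0 0 0.8 0 0 0 1;0 0 0.8 0 0 0 1'; python3 plan.py 0.6567 0.0102 0.145 -35
```

```text
t: 23.02
ee_pos: [0.6565, 0.0109, 0.1605]
tcp_rot: [-0.0, 0.89, 0.455, -0.001]
ft_force: [0.3, 1.3, -1.1]
opening: 0.0624
finger_force: 54.8
t 23.02 pos [0.6565 0.0109 0.1605] yaw -35.8 tilt [-0.002  0.   ] q7 -0.21 F [ 0.3  1.3 -1.1] T [ 0.01 -0.01 -0.04] open 0.0624 ff 54.8
SHIFT cm [-0.04  0.06  1.05] rz -0.8
t: 23.35
ee_pos: [0.657, 0.0108, 0.1532]
tcp_rot: [-0.0, 0.89, 0.455, -0.0]
ft_force: [-0.2, 0.9, -1.2]
opening: 0.0622
finger_force: 54.8
t 23.35 pos [0.657  0.0108 0.1532] yaw -35.8 tilt [-0.001  0.   ] q7 -0.2 F [-0.2  0.9 -1.2] T [-0.04  0.02  0.04] open 0.0622 ff 54.8
SHIFT cm [-0.06  0.01  0.82] rz -0.8
```

```bash
python3 -m creep '-0.05 0 0.2 0 0 0 1;-0.05 0 0.4 0 0 0 1;-0.05 0 0.6 0 0 0 1;-0.05 0 0.6 0 0 0 1'; python3 plan.py 0.6567 0.0102 0.145 -35; python3 -m creep '0 0 0.15 0 0 0 1;0 0 0.3 0 0 0 1;0 0 0.3 0 0 0 1'; python3 plan.py 0.6567 0.0102 0.145 -35
```

```text
t: 23.68
ee_pos: [0.6566, 0.0104, 0.1472]
tcp_rot: [-0.0, 0.89, 0.455, -0.0]
ft_force: [-0.1, 0.3, -0.6]
opening: 0.0624
finger_force: 54.8
t 23.68 pos [0.6566 0.0104 0.1472] yaw -35.8 tilt [-0.001  0.   ] q7 -0.2 F [-0.1  0.3 -0.6] T [-0.01  0.05 -0.07] open 0.0624 ff 54.8
SHIFT cm [-0.02  0.02  0.22] rz -0.8
t: 23.93
ee_pos: [0.6569, 0.0104, 0.1446]
tcp_rot: [0.0, 0.89, 0.455, 0.0]
ft_force: [-0.5, -0.5, 0.0]
opening: 0.0626
finger_force: 54.8
t 23.93 pos [0.6569 0.0104 0.1446] yaw -35.8 tilt [0. 0.] q7 -0.2 F [-0.5 -0.5  0. ] T [-0.   -0.    0.07] open 0.0626 ff 54.8
SHIFT cm [-0.03 -0.01 -0.04] rz -0.8
```

```bash
python3 -m creep '0 0 0.15 0 0 0 1;0 0 0.3 0 0 0 1;0 0 0.3 0 0 0 1'; python3 plan.py 0.6567 0.0102 0.145 -35; python3 -m creep '0 0 0.1 0 0 0 1;0 0 0.2 0 0 0 1;0 0 0.2 0 0 0 1'; python3 plan.py 0.6567 0.0102 0.145 -35
```

```text
t: 24.18
ee_pos: [0.6571, 0.0102, 0.1442]
tcp_rot: [-0.001, 0.89, 0.455, 0.001]
ft_force: [-5.9, 1.3, 14.0]
opening: 0.0622
finger_force: 56.2
t 24.18 pos [0.6571 0.0102 0.1442] yaw -35.8 tilt [0.    0.002] q7 -0.19 F [-5.9  1.3 14. ] T [ 0.27  1.21 -0.02] open 0.0622 ff 56.2
SHIFT cm [-0.03 -0.03 -0.08] rz -0.8
t: 24.43
ee_pos: [0.6572, 0.0101, 0.1441]
tcp_rot: [-0.001, 0.89, 0.455, 0.001]
ft_force: [-8.8, 2.7, 24.9]
opening: 0.0624
finger_force: 57.1
t 24.43 pos [0.6572 0.0101 0.1441] yaw -35.8 tilt [0.001 0.003] q7 -0.19 F [-8.8  2.7 24.9] T [ 0.53  2.   -0.01] open 0.0624 ff 57.1
SHIFT cm [-0.02 -0.04 -0.09] rz -0.8
```

Riding on the thread at TCP 0.144. I'll relax the push and turn backward.

```bash
python3 -m creep '0 0 -0.3 0 0 0 1;0 0 -0.3 0 0 -5 1;0 0 -0.3 0 0 -10 1;0 0 -0.3 0 0 -15 1;0 0 -0.3 0 0 -20 1;0 0 -0.3 0 0 -20 1' 40; python3 plan.py 0.6567 0.0102 0.145 85; python3 -m creep '0 0 0 0 0 -5 1;0 0 0 0 0 -10 1;0 0 0 0 0 -15 1;0 0 0 0 0 -20 1;0 0 0 0 0 -20 1'; python3 plan.py 0.6567 0.0102 0.145 85
```

```text
t: 24.93
ee_pos: [0.6573, 0.0099, 0.1452]
tcp_rot: [-0.0, 0.797, 0.604, 0.001]
ft_force: [-4.7, -0.4, 12.8]
opening: 0.0617
finger_force: 55.8
t 24.93 pos [0.6573 0.0099 0.1452] yaw -15.7 tilt [0.001 0.002] q7 0.09 F [-4.7 -0.4 12.8] T [0.13 1.01 0.11] open 0.0617 ff 55.8
SHIFT cm [ 0.01 -0.06  0.02] rz -100.7
t: 25.35
ee_pos: [0.6568, 0.0102, 0.1428]
tcp_rot: [-0.0, 0.681, 0.733, 0.0]
ft_force: [-0.4, 0.5, -1.5]
opening: 0.0619
finger_force: 54.7
t 25.35 pos [0.6568 0.0102 0.1428] yaw 4.2 tilt [0.    0.001] q7 0.38 F [-0.4  0.5 -1.5] T [-0.    0.03  0.  ] open 0.0619 ff 54.7
SHIFT cm [ 0.   -0.01 -0.22] rz -80.8
```

```bash
python3 -m creep '0 0 0.15 0 0 0 1;0 0 0.3 0 0 0 1;0 0 0.3 0 0 0 1'; python3 plan.py 0.6567 0.0102 0.145 85; python3 -m creep '0 0 0.15 0 0 0 1;0 0 0.2 0 0 0 1;0 0 0.2 0 0 0 1'; python3 plan.py 0.6567 0.0102 0.145 85
```

```text
t: 25.6
ee_pos: [0.6567, 0.0103, 0.1392]
tcp_rot: [-0.0, 0.681, 0.732, -0.0]
ft_force: [-0.1, -0.5, -1.0]
opening: 0.0624
finger_force: 54.8
t 25.6 pos [0.6567 0.0103 0.1392] yaw 4.1 tilt [-0. -0.] q7 0.38 F [-0.1 -0.5 -1. ] T [ 0.   -0.04 -0.  ] open 0.0624 ff 54.8
SHIFT cm [-0.01 -0.   -0.58] rz -80.9
t: 25.85
ee_pos: [0.6569, 0.0103, 0.139]
tcp_rot: [-0.0, 0.681, 0.732, 0.0]
ft_force: [-4.1, 0.7, 7.4]
opening: 0.0626
finger_force: 55.7
t 25.85 pos [0.6569 0.0103 0.139 ] yaw 4.1 tilt [-0.     0.001] q7 0.38 F [-4.1  0.7  7.4] T [ 0.08  0.73 -0.01] open 0.0626 ff 55.7
SHIFT cm [-0.01 -0.02 -0.6 ] rz -80.9
```

```bash
python3 -m creep '0 0 0 0 0 -5 1;0 0 0 0 0 -10 1;0 0 0 0 0 -15 1;0 0 0 0 0 -15 1'; python3 plan.py 0.6567 0.0102 0.145 85
```

```text
t: 26.18
ee_pos: [0.6563, 0.011, 0.1391]
tcp_rot: [-0.002, 0.581, 0.814, 0.001]
ft_force: [-4.3, 2.5, 10.1]
opening: 0.0622
finger_force: 47.5
t 26.18 pos [0.6563 0.011  0.1391] yaw 19.0 tilt [-0.001  0.004] q7 0.59 F [-4.3  2.5 10.1] T [ 0.42  1.12 -0.95] open 0.0622 ff 47.5
SHIFT cm [-0.09  0.01 -0.59] rz -66.0
```

Dropped 6 mm and hit the backward stop, so it is in the thread. Now forward.

```bash
python3 -m creep '0 0 0 0 0 6 1;0 0 0 0 0 12 1;0 0 0.03 0 0 18 1;0 0 0.07 0 0 24 1;0 0 0.11 0 0 30 1;0 0 0.15 0 0 36 1;0 0 0.19 0 0 42 1;0 0 0.19 0 0 42 1' 50; python3 plan.py 0.6567 0.0102 0.145 -65; python3 -m creep '0 0 0.04 0 0 6 1;0 0 0.08 0 0 12 1;0 0 0.12 0 0 18 1;0 0 0.16 0 0 24 1;0 0 0.16 0 0 24 1'; python3 plan.py 0.6567 0.0102 0.145 -65
```

```text
t: 26.85
ee_pos: [0.6571, 0.0107, 0.1364]
tcp_rot: [0.0, 0.834, 0.552, 0.0]
ft_force: [-0.6, 0.7, 5.0]
opening: 0.0619
finger_force: 53.9
t 26.85 pos [0.6571 0.0107 0.1364] yaw -23.0 tilt [ 0. -0.] q7 -0.01 F [-0.6  0.7  5. ] T [ 0.2   0.38 -0.12] open 0.0619 ff 53.9
SHIFT cm [-0.06 -0.02 -0.86] rz 42.0
t: 27.27
ee_pos: [0.6573, 0.0104, 0.1348]
tcp_rot: [0.0, 0.93, 0.366, 0.0]
ft_force: [-0.8, 0.7, 4.8]
opening: 0.0619
finger_force: 54.4
t 27.27 pos [0.6573 0.0104 0.1348] yaw -47.0 tilt [ 0.001 -0.001] q7 -0.35 F [-0.8  0.7  4.8] T [ 0.17  0.18 -0.04] open 0.0619 ff 54.4
SHIFT cm [-0.06 -0.02 -1.02] rz 18.0
```

```bash
python3 -m creep '0 0 0.03 0 0 5 1;0 0 0.06 0 0 10 1;0 0 0.1 0 0 15 1;0 0 0.1 0 0 15 1'; python3 plan.py 0.6567 0.0102 0.145 -65; python3 -m creep '0 0 0.03 0 0 5 1;0 0 0.06 0 0 10 1;0 0 0.08 0 0 14 1;0 0 0.08 0 0 14 1'; python3 plan.py 0.6567 0.0102 0.145 -65
```

```text
t: 27.6
ee_pos: [0.6573, 0.0103, 0.1339]
tcp_rot: [0.0, 0.97, 0.242, 0.0]
ft_force: [-1.1, 0.3, 4.9]
opening: 0.0618
finger_force: 54.5
t 27.6 pos [0.6573 0.0103 0.1339] yaw -62.0 tilt [ 0.001 -0.   ] q7 -0.56 F [-1.1  0.3  4.9] T [0.11 0.16 0.01] open 0.0618 ff 54.5
SHIFT cm [-0.06 -0.01 -1.11] rz 3.0
t: 27.93
ee_pos: [0.6578, 0.01, 0.1339]
tcp_rot: [0.001, 0.992, 0.122, 0.001]
ft_force: [-0.6, -0.0, 7.3]
opening: 0.062
finger_force: 54.9
t 27.93 pos [0.6578 0.01   0.1339] yaw -75.9 tilt [ 0.002 -0.001] q7 -0.77 F [-0.6 -0.   7.3] T [ 0.11  0.19 -0.05] open 0.062 ff 54.9
SHIFT cm [-0.1  -0.04 -1.11] rz -10.9
```

Home: same 5.1 mm travel as cap A, then it stalled. I'll release, close above it and press the plug.

```bash
python3 -m creep '0 0 0 0 0 0 0;0 0 0 0 0 0 0;0 0 0 0 0 0 0;0 0 -3 0 0 0 0;0 0 -6.5 0 0 0 0;0 0 -6.5 0 0 0 0;0 0 -6.5 0 0 0 1;0 0 -6.5 0 0 0 1;0 0 -6.5 0 0 0 1;0 0 -6.5 0 0 0 1' 20; python3 -m creep '0 0 0 0 0 0 1;0 0 0 0 0 0 1;0 0 0 0 0 0 1'; python3 plan.py 0.657 0.0103 0.173; python3 -c "
from vis import *
report((.6565,.0103),.10)"
```

```text
t: 28.77
ee_pos: [0.6562, 0.0107, 0.196]
tcp_rot: [-0.0, 0.992, 0.123, -0.001]
ft_force: [-0.4, -0.5, -1.0]
opening: 0.039
finger_force: 0.0
t: 29.02
ee_pos: [0.6567, 0.0103, 0.1969]
tcp_rot: [0.0, 0.992, 0.123, -0.0]
ft_force: [0.0, 0.2, 0.7]
opening: 0.0005
finger_force: 0.0
t 29.02 pos [0.6567 0.0103 0.1969] yaw -75.8 tilt [-0.001 -0.   ] q7 -0.82 F [0.  0.2 0.7] T [-0.    0.01 -0.04] open 0.0005 ff 0.0
SHIFT cm [0.03 0.01 2.39] rz 0
top [305.9047619  134.28571429] 21
scene [375.89430894 202.08130081] 123
plug [0.6519 0.0086 0.1098]
mouth [ 0.6635 -0.2059  0.0853]
```

The arm blocks that measurement (areas 21 and 123 px). I'll step back to verify the height before pressing.

```bash
python3 -m creep '-4 0 0 0 0 0 1;-8 0 0 0 0 0 1;-12 0 0 0 0 0 1;-15 0 0 0 0 0 1;-15 0 0 0 0 0 1;-15 0 0 0 0 0 1'; python3 -c "
from vis import *
report((.6565,.0103),.10)"
```

```text
t: 29.62
ee_pos: [0.5103, -0.0266, 0.1976]
tcp_rot: [-0.001, 0.992, 0.122, 0.0]
ft_force: [0.4, -0.7, 0.1]
opening: -0.0001
finger_force: 0.0
top [305.17073171 133.5       ] 82
scene [375.63513514 205.2972973 ] 74
plug [0.6551 0.0095 0.0955]
mouth [ 0.6636 -0.2058  0.0858]
```

```bash
python3 -m creep '4 0 0 0 0 0 1;8 0 0 0 0 0 1;12 0 0 0 0 0 1;15 0 0 0 0 0 1;15 0 0 0 0 0 1;15 0 0 0 0 0 1;15 0 1 0 0 0 1;15 0 2 0 0 0 1;15 0 2.3 0 0 0 1;15 0 2.3 0 0 0 1' 20; python3 plan.py 0.6568 0.0101 0.167
```

```text
t: 30.55
ee_pos: [0.6555, 0.0103, 0.1729]
tcp_rot: [-0.0, 0.992, 0.123, -0.001]
ft_force: [-0.3, -0.1, -0.2]
opening: -0.0
finger_force: 0.0
t 30.55 pos [0.6555 0.0103 0.1729] yaw -75.9 tilt [-0.003  0.   ] q7 -0.8 F [-0.3 -0.1 -0.2] T [0.03 0.01 0.03] open -0.0 ff 0.0
SHIFT cm [0.13 0.05 0.59] rz 0
```

```bash
python3 -m creep '0.1 0 0.2 0 0 0 1;0.1 0 0.4 0 0 0 1;0.1 0 0.6 0 0 0 1;0.1 0 0.8 0 0 0 1;0.1 0 0.8 0 0 0 1'; python3 plan.py 0.6568 0.0101 0.167; python3 -m creep '0 0 0.2 0 0 0 1;0 0 0.4 0 0 0 1;0 0 0.4 0 0 0 1'; python3 plan.py 0.6568 0.0101 0.167
```

```text
t: 30.97
ee_pos: [0.6577, 0.0104, 0.1669]
tcp_rot: [-0.0, 0.992, 0.123, 0.0]
ft_force: [-1.7, 0.2, 4.1]
opening: 0.0
finger_force: 1.6
t 30.97 pos [0.6577 0.0104 0.1669] yaw -75.8 tilt [0. 0.] q7 -0.79 F [-1.7  0.2  4.1] T [0.03 0.35 0.01] open 0.0 ff 1.6
SHIFT cm [-0.09  0.01 -0.01] rz 0
t: 31.22
ee_pos: [0.6578, 0.0102, 0.1666]
tcp_rot: [-0.002, 0.992, 0.123, 0.0]
ft_force: [-10.2, 2.5, 24.6]
opening: 0.0006
finger_force: 12.5
t 31.22 pos [0.6578 0.0102 0.1666] yaw -75.8 tilt [0.    0.003] q7 -0.79 F [-10.2   2.5  24.6] T [0.71 2.26 0.05] open 0.0006 ff 12.5
SHIFT cm [-0.1  -0.02 -0.04] rz 0
```

The plug bottomed at the same height. I'll retreat and take a final look.

```bash
python3 -m creep '0 0 -3 0 0 0 1;0 0 -5 0 0 0 1;-4 0 -6 0 0 0 1;-8 0 -6 0 0 0 1;-12 0 -6 0 0 0 1;-15 0 -6 0 0 0 1;-15 0 -6 0 0 0 1;-15 0 -6 0 0 0 1'; python3 - <<'E'
from vis import *
report((.678,.1802),.094); D=report((.6565,.0103),.094)
cv2.imwrite("pics/end.png",np.hstack([cv2.resize(D["top"]["image"][90:290,130:500,::-1],(400,216)),cv2.resize(D["scene"]["image"][60:380,200:440,::-1],(400,533))[:216*2][::1][:216]]))
cv2.imwrite("pics/end.png",np.hstack([D["top"]["image"][80:300,140:500,::-1],D["scene"]["image"][100:320,240:440,::-1]]))
E
```

```text
t: 31.88
ee_pos: [0.5113, -0.0262, 0.2225]
tcp_rot: [-0.001, 0.992, 0.123, 0.0]
ft_force: [1.0, 0.5, 0.1]
opening: 0.0002
finger_force: 0.0
top [240.93150685 123.21917808] 73
scene [409.48979592 164.57142857] 49
plug [0.678  0.1802 0.0927]
mouth [ 0.6635 -0.2059  0.0855]
top None None
scene [375.78333333 205.75      ] 60Traceback (most recent call last):
  File "<stdin>", line 2, in <module>
  File "vis.py", line 59, in report
    print("plug",tri(D,uv).round(4))
                 ~~~^^^^^^
  File "vis.py", line 47, in tri
    u,v=uv[n]; P=np.c_[d["R"],d["t"]]; K=np.array([[d["fx"],0,d["cx"]],[0,d["fy"],d["cy"]],[0,0,1]]); P=K@P
    ^^^
TypeError: cannot unpack non-iterable NoneType object
```

```bash
python3 - <<'E'
from vis import *
D=grab()
cv2.imwrite("pics/end.png",np.hstack([D["top"]["image"][80:300,140:500,::-1],D["scene"]["image"][100:320,240:440,::-1]]))
E
```

```text
(no output)
```

View pics/end.png

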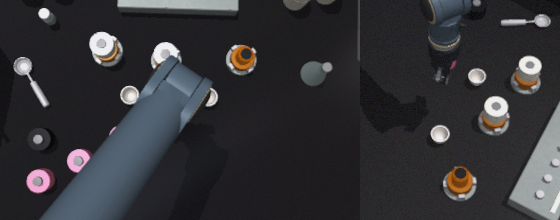

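Both caps are seated with plugs low, at (530,68) and (495,107) in the right half. The crucibles and flask are upright and the third jar is open. I'm handing in.

```bash
python3 -c "
from rig import close_job
print(close_job())"
```

```text
the job is handed in; nothing more can be done
None
```

I found two loose white caps; both are screwed home on jars with their vent plugs pressed fully down afterwards, the third jar stays open, the crucibles and flask are upright, and the job is handed in.

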